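# Dress the two lamps

### The job

Dress both lamps on the bench: press each brass collar down over the burner it fits until it snaps fully home, and stand the glass chimney of the matching size upright in each collar, letting go of everything at the end. Keep the glass chimneys upright and do not let them drop, and leave the red tin chimney, the blue jar, the bone spatula and the little tin where they are.

Things in the scene. Friction and masses are not known exactly. Their poses are not given: they have to be found in the camera images.
- lamp_large: Larger lamp, fixed: round steel bowl 120 mm across, 50 high; in its middle a brass burner tube, diameter 46, height 50 to 80, wick dome to 89. Four spring prongs bulge to diameter 56.6 at height 67: a collar is pushed past them with about 10 N from 12 to 6 mm above home, then the force drops and it stops on the tube's top: home, its underside 60 mm above this origin. Origin: centre of underside.
- lamp_small: Smaller lamp, fixed, same build: bowl 90 mm across, 44 high; burner tube diameter 30, height 44 to 74, wick dome to 83; four spring prongs bulge to diameter 40.6 at height 61 (about 10 N to push past, then the force drops). Its collar is home when the collar's underside is 54 mm above this origin. Origin: centre of underside, at bench level.
- collar_large: Larger brass collar, a round ring 36 mm tall, 63 outside diameter. Bottom bead (4 high) 51 inside; inner ledge 20 to 24 mm up (hole 33) rests on the burner's top; above it a cup 57 wide, 12 deep takes the chimney's foot. 0.12 kg. Fits the large lamp. Origin: centre of underside, z up the axis.
- collar_small: Smaller brass collar, a round ring 36 mm tall, 47 outside diameter. Bottom bead 35 inside; inner ledge 20 to 24 mm up (hole 17) rests on the burner's top; above it a cup 41 wide, 12 deep takes the chimney's foot. 0.07 kg. Fits the small lamp. Origin: centre of underside, z up the axis.
- chimney_large: Larger chimney of pale frosted glass, an open tube standing upright, 145 mm tall: foot 44 outside diameter (lowest 14 mm), belly 62 at height 44, straight neck 38 from height 95 to the top. 0.16 kg. Stands in the large collar, foot on the ledge 24 mm above the collar's underside. Origin: centre of underside, z up the axis.
- chimney_small: Smaller chimney of pale frosted glass, an open tube standing upright, 112 mm tall: foot 29 outside diameter (lowest 14 mm), belly 44 at height 36, straight neck 26 from height 72 to the top. 0.09 kg. Stands in the small collar, foot on the ledge 24 mm above the collar's underside. Origin: centre of underside, z up the axis.
- tin_chimney: Bystander: red-painted tin lamp chimney with a wide conical rain cap, 88 mm across, 150 mm tall, standing. Origin: centre of the underside.
- jar: Bystander: squat blue glass jar with a cork stopper, 72 mm across, 76 mm tall. Origin: centre of the underside.
- spatula: Bystander: bone spatula lying flat, 180 mm long, 22 mm wide, at most 8 mm thick. Origin: near its middle, on the bench; x along its length.
- wick_tin: Bystander: little round plain metal tin, 36 mm across, 24 mm tall. Origin: centre of the underside.
Mind the look-alikes: they are no part of the job. What is shaped like the lamp_large but purple is not meant.

How it is judged:
By the outcome, as a careful person would: the job done as asked, in the order asked, and still so for the second after the job is handed in, with the robot touching nothing.
It also fails if it takes over 128 s, if anything falls off the work surface, if the arm or the gripper's body presses on something with over 40 N, if the wrist force passes 120 N, or if a joint passes its speed limit or range.

### The arm

A 7-joint arm with a two-finger parallel gripper is mounted at the origin on the work surface. World frame = base frame: x ahead of the robot, y to its left, z up, the work surface at z = 0. Lengths are in m, angles in rad, forces in N, time in s.
With the tool pointing down it reaches from about 0.4 to 0.85 m from the base axis. Payload 10.4 kg.
Tool frame: the origin (TCP) lies midway between the tips of the shut fingers; the grasp point (between the pads) lies 19 mm behind it; z points along the fingers, y is the direction in which the jaws open and shut (so a half turn about z gives the same grasp; the last joint's range is limited). The gripper opens to 85 mm and grips with 20 to 120 N. Pads are 22 mm wide; open, the fingers measure 114 mm over their backs; the gripper's body (76 mm by 85 mm) begins 54 mm behind the grasp point. The pads swing forward as they close: fully open they stand 13 mm farther back than shut.
Start: joints at [-1.35, 0.332, -0.065, 1.46, 0.022, 1.35, -0.088], TCP at [0.151, 0.607, 0.231] pointing down, gripper open.
Joint ranges: [-2.6, 2.6], [-0.5, 2.12], [-1.47, 1.34], [0.16, 2.42], [-1.27, 4.41], [0.06, 2.06], [-2.6, 2.6]. Speed limits (rad/s): [2.22, 2.22, 2.79, 2.79, 3.14, 3.14, 3.14].

### API

Orientations are given as a unit quaternion [x, y, z, w].
In Python, from workcell import manip, viewer gives the robot as it stands.
- The arm moves only by the tool move_arm, never from a script. Its argument "deltas" is a list of rows, each a list of 7 numbers: the shift along the tool's x, y, z in m, then the turn, a rotation vector about the tool's x, y, z in degrees, then the opening, from -1 (shut) to 1 (fully open). In form: [[dx, dy, dz, wx, wy, wz, gripper], ...]. A call has 1 to 10 rows; each row shifts and turns the commanded pose from where the row before left it, along the tool's axes as they then stand; what a row does not reach is not made up. A row lasts 1/8 s, in which the tool goes at most 62.5 mm and 10.7 degrees, less where a joint would pass 70% of its speed; a pose out of reach is approached as far as the arm can. A call with a gripper value outside its range is refused whole. The fingers move at their own pace and stop on an object; "force" is the grip in N (left out, the last holds). Time passes only in rows, so rows that do not move let the fingers close. It gives the time, the measured TCP pose, the force and the opening at its end, in the units of the state.
- manip.get_obs(): the state, without advancing time (a new reading comes with each control period).
- viewer.camera(name): name is "side" or "top" or "wrist"; returns (picture, depth): 480x640x3 uint8, red, green, blue; 480x640 float32, m along the optical axis (not along the pixel's ray), 0 where there is no reading.
- viewer.calibration(name): a dict with "fx", "fy", "cx", "cy" (pixels), "dist" ([k1, k2, p1, p2, k3] as OpenCV has them; the pictures are not rectified), "R" (3x3) and "t" (3): a world point X has camera coordinates R X + t; the wrist camera has in their place "T_tool_cam" (4x4, takes a point from camera to tool coordinates, whose origin is the TCP and whose axes are the flange's). Camera axes: x right, y down, z forward; pixel columns grow to the right and rows downward; lengths in m; the calibration is good to about 2 mm. A picture is of the moment at which its call begins: read the wrist's pose just before it. calibration takes no time and is no camera call.
- manip.hand_in(): hands the job in, once; it reports no verdict.
The state is a dict: "clock": time; "joint_pos": joint angles; "joint_velocities": joint speeds; "tau": joint torques, N m; "position": TCP position; "ee_rot": TCP orientation; "ft_force": force on the tool from outside, world axes, zero at the start; "torque": the same for the moment, N m; "grip_width": opening from 0.0 (shut) to 1.0 (fully open).
Only numpy, scipy, OpenCV 4.12 (cv2) and the standard library are available. Lean on these libraries where they do the work, as an engineer would, in place of code of your own. Each camera call takes 0.05 s, during which the arm holds its last target.

## Working session

There is one attempt and no reset: what is moved stays moved. The work goes in short steps, Python scripts to look and compute and a tool call to move; the robot and the scene stay as the last step left them, time stands still between calls to the robot, and variables do not carry over. Pictures are saved under pics/ and viewed, and the job is handed in when it is done.

Besides the shell and the picture viewer there is one more tool, called after "Request:" in YAML: its name, and indented under it one key for each argument. move_arm: Moves the arm, as the interface text tells. Its arguments: {"type":"object","properties":{"deltas":{"type":"array"},"force":{"type":"number"}},"required":["deltas"]}

```bash
mkdir -p pics; ls; cat > h.py <<'E'
import numpy as np, cv2
from workcell import manip, viewer
from scipy.spatial.transform import Rotation as Ro
def grab(name,tag):
    o=manip.get_obs(); im,d=viewer.camera(name); c=viewer.calibration(name)
    if 'T_tool_cam' in c:
        T=np.eye(4);T[:3,:3]=Ro.from_quat(o['ee_rot']).as_matrix();T[:3,3]=o['position']
        M=np.linalg.inv(T@np.array(c['T_tool_cam'])); c['R']=M[:3,:3]; c['t']=M[:3,3]
    cv2.imwrite(f'pics/{tag}.png',cv2.cvtColor(im,cv2.COLOR_RGB2BGR)); np.savez(f'{tag}.npz',im=im,d=d,**{k:np.array(v) for k,v in c.items()})
    return im,d,c
def load(tag):
    z=np.load(f'{tag}.npz'); return z['im'],z['d'],z
def K(c): return np.array([[c['fx'],0,c['cx']],[0,c['fy'],c['cy']],[0,0,1]],float)
def onplane(c,uv,z):
    uv=np.array(uv,float).reshape(-1,1,2)
    n=cv2.undistortPoints(uv,K(c),np.array(c['dist'],float)).reshape(-1,2)
    R=np.array(c['R']);t=np.array(c['t']); C=-R.T@t
    r=np.c_[n,np.ones(len(n))]@R
    return C+r*((z-C[2])/r[:,2])[:,None]
def pts(c,d):
    v,u=np.nonzero(d>0); zz=d[v,u]
    n=cv2.undistortPoints(np.c_[u,v].astype(float).reshape(-1,1,2),K(c),np.array(c['dist'],float)).reshape(-1,2)
    P=np.c_[n*zz[:,None],zz]
    return (P-np.array(c['t']))@np.array(c['R']),u,v
E
python3 - <<'E'
from h import *
for n in ('top','side','wrist'):
    im,d,c=grab(n,n+'0'); print(n,(d>0).mean(), -np.array(c['R']).T@np.array(c['t']))
print(manip.get_obs())
E
```

```text
pics
top 0.995908203125 [0.27509011 0.01011645 1.13281799]
side 0.99595703125 [ 0.08988836 -0.78193076  0.92322617]
wrist 0.9962565104166666 [0.08256357 0.62339174 0.37374535]
{'clock': 0.15, 'joint_pos': array([-1.349596  ,  0.33271009, -0.06470062,  1.46073531,  0.02164222,
        1.34987038, -0.08849863]), 'joint_velocities': array([ 9.56954124e-04, -2.01305213e-03,  6.24954843e-04, -1.87913090e-03,
        7.45769882e-04, -6.75427115e-04, -1.06448662e-05]), 'tau': array([ 9.83190694e-04, -6.25833678e+01,  4.93076770e-02, -3.91853642e+01,
        1.62429060e-02,  7.54475535e-03, -2.12411840e-05]), 'position': array([0.15081777, 0.60625474, 0.23071533]), 'ee_rot': array([ 1.21584640e-01,  9.92580935e-01, -5.12970507e-04, -2.07212048e-05]), 'ft_force': array([-0.13851573,  0.46927613, -0.54864955]), 'torque': array([ 0.00320152,  0.03965164, -0.02150286]), 'grip_width': 0.9943771218118008}
```

View pics/top0.png

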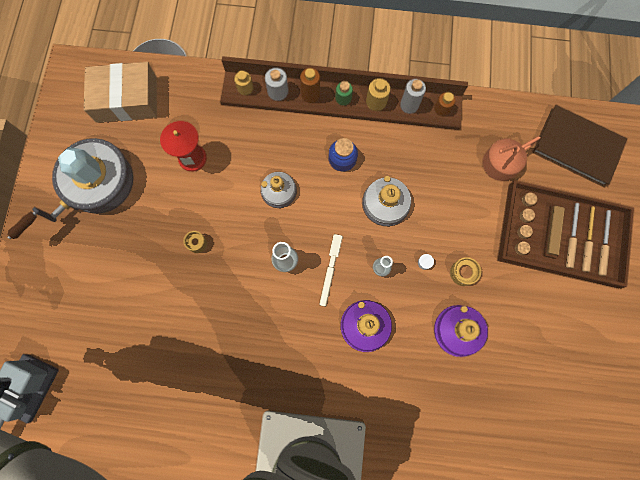

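View pics/side0.png

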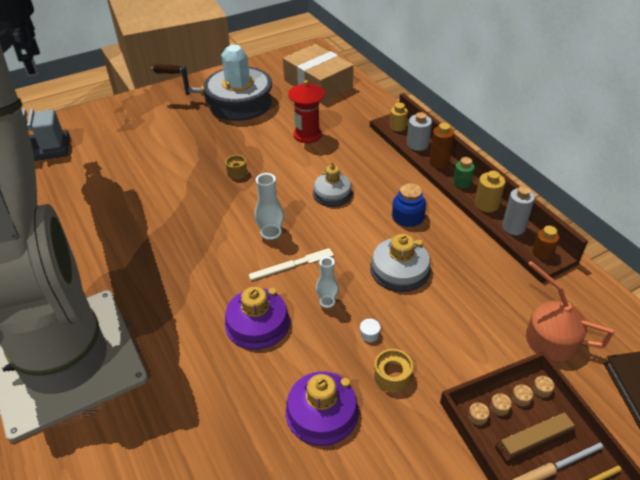

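View pics/wrist0.png

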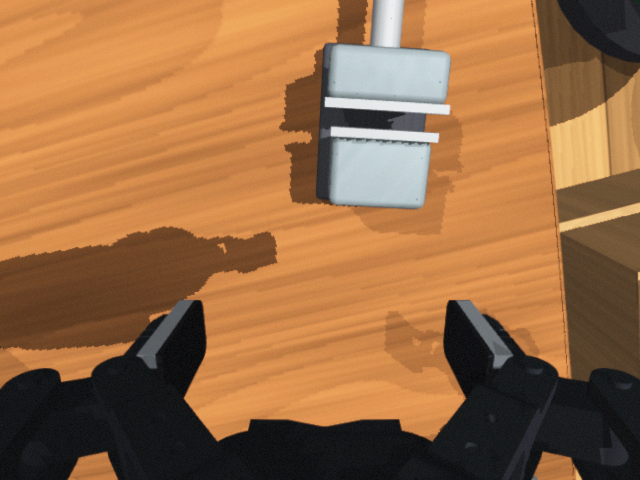

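```bash
cat >> h.py <<'E'
from scipy.optimize import least_squares
def circ(P):
    f=lambda p:np.hypot(P[:,0]-p[0],P[:,1]-p[1])-p[2]
    r=least_squares(f,[*P.mean(0)[:2],.03],loss='soft_l1',f_scale=.001); return r.x
E
python3 - <<'E'
from h import *
C={}
for n in('top0','side0'):
    im,d,c=load(n); C[n]=pts(c,d)[0]
    print(n,'table z',np.median(C[n][(abs(C[n][:,2])<.02)][:,2]))
im,d,c=load('top0')
pix=dict(lampL=(388,200,.04),lampS=(278,188,.05),colS=(195,241,.03),colL=(467,271,.03),chL=(284,255,.14),chS=(383,265,.1),tin=(427,261,.02),red=(185,150,.1),jar=(343,152,.06),spat=(331,270,0),pur1=(368,325,.05),pur2=(461,330,.05))
for k,(u,v,z) in pix.items():
    g=onplane(c,[(u,v)],z)[0]
    print('==',k,g.round(3))
    for n in C:
        P=C[n]; Q=P[(np.hypot(P[:,0]-g[0],P[:,1]-g[1])<.075)&(P[:,2]>.008)]
        zs=np.histogram(Q[:,2],bins=np.arange(0,.18,.01))[0]
        ctr=[]
        for a in np.arange(0,.17,.02):
            S=Q[(Q[:,2]>=a)&(Q[:,2]<a+.02)]
            if len(S)>8: ctr.append((round(a,2),len(S),*( (S[:,:2].min(0)+S[:,:2].max(0))/2*1000).round().astype(int),*(np.ptp(S[:,:2],axis=0)*1000).round().astype(int)))
        print(n,ctr, Q[:,2].max().round(4) if len(Q) else '')
E
```

```text
top0 table z 0.0001243114240110875
side0 table z 0.0012474592447480797
== lampL [ 0.627 -0.118  0.04 ]
top0 [(np.float64(0.0), 45, np.int64(608), np.int64(-116), np.int64(70), np.int64(115)), (np.float64(0.02), 602, np.int64(632), np.int64(-118), np.int64(112), np.int64(114)), (np.float64(0.04), 773, np.int64(632), np.int64(-119), np.int64(105), np.int64(97)), (np.float64(0.06), 200, np.int64(632), np.int64(-117), np.int64(47), np.int64(44)), (np.float64(0.08), 132, np.int64(631), np.int64(-118), np.int64(40), np.int64(40))] 0.0917
side0 [(np.float64(0.0), 240, np.int64(625), np.int64(-129), np.int64(108), np.int64(103)), (np.float64(0.02), 752, np.int64(629), np.int64(-120), np.int64(113), np.int64(114)), (np.float64(0.04), 998, np.int64(629), np.int64(-122), np.int64(109), np.int64(104)), (np.float64(0.06), 277, np.int64(631), np.int64(-120), np.int64(48), np.int64(47)), (np.float64(0.08), 204, np.int64(629), np.int64(-121), np.int64(44), np.int64(45))] 0.093
== lampS [0.624 0.146 0.05 ]
top0 [(np.float64(0.0), 33, np.int64(617), np.int64(150), np.int64(53), np.int64(82)), (np.floa
[... 7654 characters left out ...]
(np.float64(0.04), 901, np.int64(341), np.int64(-314), np.int64(106), np.int64(100)), (np.float64(0.06), 216, np.int64(340), np.int64(-313), np.int64(44), np.int64(43)), (np.float64(0.08), 161, np.int64(340), np.int64(-314), np.int64(42), np.int64(40))] 0.0922
side0 [(np.float64(0.0), 225, np.int64(336), np.int64(-335), np.int64(110), np.int64(78)), (np.float64(0.02), 1266, np.int64(338), np.int64(-317), np.int64(112), np.int64(113)), (np.float64(0.04), 1713, np.int64(341), np.int64(-317), np.int64(107), np.int64(104)), (np.float64(0.06), 438, np.int64(339), np.int64(-316), np.int64(46), np.int64(46)), (np.float64(0.08), 335, np.int64(340), np.int64(-317), np.int64(42), np.int64(44))] 0.0924
```

```bash
python3 - <<'E'
from h import *
for n in('top0','side0'):
    im,d,c=load(n); P=pts(c,d)[0]
    for nm,g,h in(('L',(.6305,-.119),.051),('S',(.6315,.149),.046)):
        r=np.hypot(P[:,0]-g[0],P[:,1]-g[1]); m=(r>.028 if nm=='L' else r>.02)&(r<.07)&(P[:,2]>h+.004)
        Q=P[m]; 
        if len(Q): print(n,nm,len(Q),Q.mean(0).round(4),(Q.min(0)-[*g,0]).round(3),(Q.max(0)-[*g,0]).round(3))
    # circle fits of collar rims
    for nm,g,R in(('cL',(.4785,-.318),.0315),('cS',(.477,.33),.0235)):
        r=np.hypot(P[:,0]-g[0],P[:,1]-g[1]); Q=P[(r<.045)&(P[:,2]>.034)&(P[:,2]<.05)]; print(n,nm,len(Q),((Q.min(0)+Q.max(0))/2).round(4),Q.mean(0).round(4))
print(np.array(viewer.calibration('wrist')['T_tool_cam']).round(3))
E
```

```text
top0 L 1 [ 0.6464 -0.0958  0.0723] [0.016 0.023 0.072] [0.016 0.023 0.072]
top0 S 1 [0.6471 0.1364 0.0587] [ 0.016 -0.013  0.059] [ 0.016 -0.013  0.059]
top0 cL 99 [ 0.4786 -0.317   0.0381] [ 0.4782 -0.3175  0.0364]
top0 cS 68 [0.4771 0.3299 0.0367] [0.4759 0.3308 0.0366]
side0 L 2 [ 0.6144 -0.1426  0.0704] [-0.016 -0.024  0.069] [-0.016 -0.024  0.072]
side0 S 1 [0.6151 0.1333 0.0676] [-0.016 -0.016  0.068] [-0.016 -0.016  0.068]
side0 cL 220 [ 0.4771 -0.3177  0.0378] [ 0.4771 -0.318   0.0364]
side0 cS 90 [0.4761 0.3282 0.0378] [0.4757 0.3281 0.0371]
[[ 0.001 -0.961 -0.277  0.07 ]
 [ 1.     0.001  0.002  0.   ]
 [-0.002 -0.277  0.961 -0.143]
 [ 0.     0.     0.     1.   ]]
```

```bash
python3 - <<'E'
from h import *
im,d,c=load('top0'); a=cv2.cvtColor(im,cv2.COLOR_RGB2BGR)
x=cv2.resize(a[140:300,180:500],None,fx=2.5,fy=2.5,interpolation=cv2.INTER_CUBIC); cv2.imwrite('pics/z1.png',x)
E
```

```text
(no output)
```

View pics/z1.png

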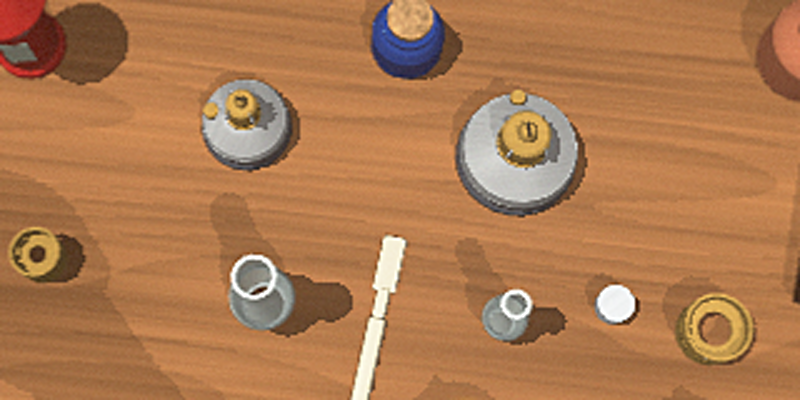

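Request:
move_arm:
  deltas:
    - [0, 0, 0, 0, 0, -7, 1]
    - [0, 0, 0, 0, 0, -7, 1]
    - [-0.041, -0.035, 0.009, 0, 0, 0, 1]
    - [-0.041, -0.035, 0.009, 0, 0, 0, 1]
    - [-0.041, -0.035, 0.009, 0, 0, 0, 1]
    - [-0.041, -0.035, 0.009, 0, 0, 0, 1]
    - [-0.041, -0.035, 0.009, 0, 0, 0, 1]
    - [-0.041, -0.035, 0.009, 0, 0, 0, 1]
    - [-0.041, -0.035, 0.009, 0, 0, 0, 1]
    - [-0.04, -0.032, 0.009, 0, 0, 0, 1]

```text
clock: 1.4
position: [0.4792, 0.3282, 0.159]
ee_rot: [-0.0, 1.0, 0.0, -0.0]
ft_force: [-0.5, 0.4, -0.3]
grip_width: 0.998
```

```bash
cat >> h.py <<'E'
def ring(c,d,g,z0,z1,r=.045):
    P=pts(c,d)[0]; Q=P[(np.hypot(P[:,0]-g[0],P[:,1]-g[1])<r)&(P[:,2]>z0)&(P[:,2]<z1)]
    h=cv2.convexHull((Q[:,:2]).astype(np.float32)).reshape(-1,2)
    print('n',len(Q),'mid',((Q.min(0)+Q.max(0))/2).round(4),'ext',np.ptp(Q,axis=0).round(4),'hullfit',circ(h).round(4),'zmax',Q[:,2].max().round(4))
E
python3 - <<'E'
from h import *
im,d,c=grab('wrist','w1'); ring(c,d,(.477,.3295),.03,.05); print(manip.get_obs()['position'])
E
```

```text
n 1220 mid [0.4785 0.3299 0.0344] ext [0.0478 0.0475 0.0087] hullfit [0.4787 0.3296 0.0239] zmax 0.0387
[0.48441816 0.32148648 0.15774341]
```

View pics/w1.png

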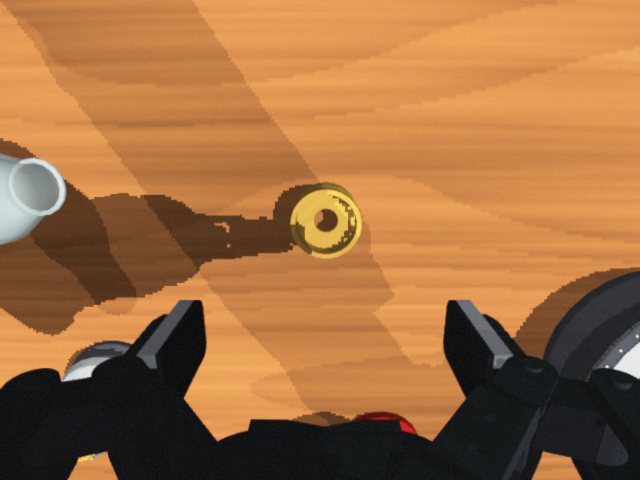

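Request:
move_arm:
  deltas:
    - [0, 0, 0, 0, 0, 0, 1]
    - [0, 0, 0, 0, 0, 0, 1]

```text
clock: 1.7
position: [0.4771, 0.3308, 0.1593]
ee_rot: [-0.001, 1.0, 0.0, -0.0]
ft_force: [0.5, 0.2, 0.1]
grip_width: 1.004
```

```bash
python3 - <<'E'
from h import *
im,d,c=grab('wrist','w2'); ring(c,d,(.477,.3295),.03,.05); print(manip.get_obs()['position'])
E
```

```text
n 1229 mid [0.4788 0.3298 0.0342] ext [0.0475 0.0475 0.0085] hullfit [0.4787 0.3296 0.0239] zmax 0.0385
[0.47697048 0.33105759 0.15940682]
```

Request:
move_arm:
  deltas:
    - [-0.0015, -0.001, 0.03, 0, 0, 0, 1]
    - [0, 0, 0.04, 0, 0, 0, 1]
    - [0, 0, 0.04, 0, 0, 0, 1]
    - [0, 0, 0.025, 0, 0, 0, 1]
    - [0, 0, 0.014, 0, 0, 0, 1]
    - [0, 0, 0.007, 0, 0, 0, 1]
    - [0, 0, 0, 0, 0, 0, 1]
    - [0, 0, 0, 0, 0, 0, -1]
    - [0, 0, 0, 0, 0, 0, -1]
    - [0, 0, 0, 0, 0, 0, -1]
  force: 80

```text
clock: 3.0
position: [0.48, 0.3292, 0.0045]
ee_rot: [-0.0, 1.0, 0.001, 0.001]
ft_force: [-2.1, -1.9, 8.6]
grip_width: 0.529
```

Request:
move_arm:
  deltas:
    - [0, 0, 0, 0, 0, 0, -1]
    - [0, 0, 0, 0, 0, 0, -1]

```text
clock: 3.25
position: [0.48, 0.3292, 0.0045]
ee_rot: [-0.0, 1.0, 0.001, 0.001]
ft_force: [-2.0, -1.2, 8.4]
grip_width: 0.529
```

Request:
move_arm:
  deltas:
    - [0, 0, -0.02, 0, 0, 0, -1]
    - [0, 0, -0.04, 0, 0, 0, -1]
    - [0, 0, -0.05, 0, 0, 0, -1]
    - [0, 0, -0.05, 0, 0, 0, -1]
    - [-0.04, -0.036, -0.036, 0, 0, 0, -1]
    - [-0.045, -0.036, 0, 0, 0, 0, -1]
    - [-0.045, -0.036, 0, 0, 0, 0, -1]
    - [-0.045, -0.036, 0, 0, 0, 0, -1]
    - [-0.035, -0.036, 0, 0, 0, 0, -1]
    - [0, 0, 0, 0, 0, 0, -1]

```text
clock: 4.5
position: [0.6903, 0.1444, 0.1975]
ee_rot: [0.003, 1.0, -0.002, 0.0]
ft_force: [-0.6, -0.2, -0.4]
grip_width: 0.527
```

Request:
move_arm:
  deltas:
    - [0, 0, 0, 0, 0, 0, -1]
    - [0, 0, 0, 0, 0, 0, -1]

```text
clock: 4.75
position: [0.6875, 0.1518, 0.1983]
ee_rot: [-0.001, 1.0, 0.001, -0.0]
ft_force: [-0.1, 0.1, -1.2]
grip_width: 0.531
```

```bash
python3 - <<'E'
from h import *
im,d,c=grab('wrist','w3'); print(manip.get_obs()['position'])
for z in((.055,.07),(.07,.079),(.079,.09)): ring(c,d,(.632,.149),*z,.03)
E
```

```text
[0.68756961 0.15167582 0.19831901]
n 86 mid [0.6344 0.1498 0.0641] ext [0.0292 0.0296 0.0116] hullfit [0.6367 0.1493 0.0185] zmax 0.0699
n 1395 mid [0.6342 0.1498 0.0739] ext [0.0289 0.0293 0.0077] hullfit [0.6342 0.15   0.0148] zmax 0.0778
n 259 mid [0.6344 0.1498 0.0832] ext [0.011  0.0107 0.0076] hullfit [0.6345 0.1499 0.0055] zmax 0.0871
```

View pics/w3.png

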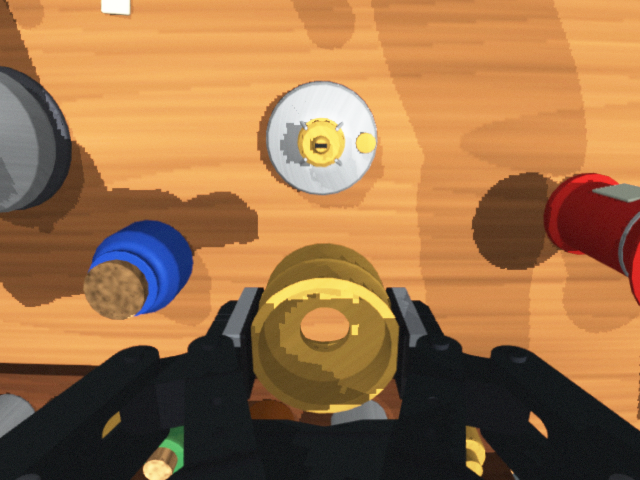

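```bash
python3 - <<'E'
from h import *
im,d,c=load('w3'); P,u,v=pts(c,d)
p=np.array([0.68757,0.15168,0.19832])
m=(np.hypot(P[:,0]-p[0],P[:,1]-p[1])<.04)&(P[:,2]>p[2]-.02)
hsv=cv2.cvtColor(im,cv2.COLOR_RGB2HSV)[v,u]; m&=(hsv[:,1]>90)&(hsv[:,0]>15)&(hsv[:,0]<40)
Q=P[m]-p; print(len(Q),np.percentile(Q,[0,1,50,99,100],axis=0).round(4))
T=Q[Q[:,2]>.026]; print(len(T),T.min(0),T.max(0),'fit',circ(cv2.convexHull(T[:,:2].astype(np.float32)).reshape(-1,2)))
# ellipse of inner ledge hole (dia 17, at 24 top) via pixel
E
```

```text
18687 [[-0.0254 -0.0356 -0.005 ]
 [-0.0247 -0.0216 -0.0016]
 [-0.0005  0.0005  0.0206]
 [ 0.0212  0.0227  0.033 ]
 [ 0.0236  0.0392  0.0922]]
6390 [-0.02529818 -0.03555705  0.02600223] [0.02361454 0.03917595 0.0922482 ] fit [-0.00122574  0.00072562  0.02504531]
```

Request:
move_arm:
  deltas:
    - [0.02, -0.002, 0.02, 0, 0, 0, -1]
    - [0.02, 0, 0.03, 0, 0, 0, -1]
    - [0.012, 0, 0.028, 0, 0, 0, -1]
    - [0, 0, 0, 0, 0, 0, -1]
    - [0, 0, 0, 0, 0, 0, -1]
    - [0, 0, 0, 0, 0, 0, -1]

```text
clock: 5.55
position: [0.6374, 0.1483, 0.1216]
ee_rot: [-0.0, 1.0, 0.0, 0.001]
ft_force: [0.0, -0.1, -0.9]
grip_width: 0.529
```

Request:
move_arm:
  deltas:
    - [0.002, 0.001, 0.015, 0, 0, 0, -1]
    - [0, 0, 0.01, 0, 0, 0, -1]
    - [0, 0, 0, 0, 0, 0, -1]
    - [0, 0, 0, 0, 0, 0, -1]

```text
clock: 6.05
position: [0.6344, 0.149, 0.0951]
ee_rot: [-0.0, 1.0, -0.0, 0.0]
ft_force: [0.1, 0.5, 0.3]
grip_width: 0.528
```

Verify alignment visually from the wrist and side cameras before pressing.

```bash
python3 - <<'E'
from h import *
print(manip.get_obs()['position'])
im,d,c=grab('wrist','w4'); im2,d2,c2=grab('side','s4')
a=cv2.cvtColor(im,cv2.COLOR_RGB2BGR)[220:440,200:460]; b=cv2.cvtColor(im2,cv2.COLOR_RGB2BGR)[120:230,270:400]
cv2.imwrite('pics/z4.png',np.hstack([cv2.resize(a,(400,440)),cv2.resize(b,(400,440))]))
E
```

```text
[0.63436777 0.14899984 0.09509704]
```

View pics/z4.png

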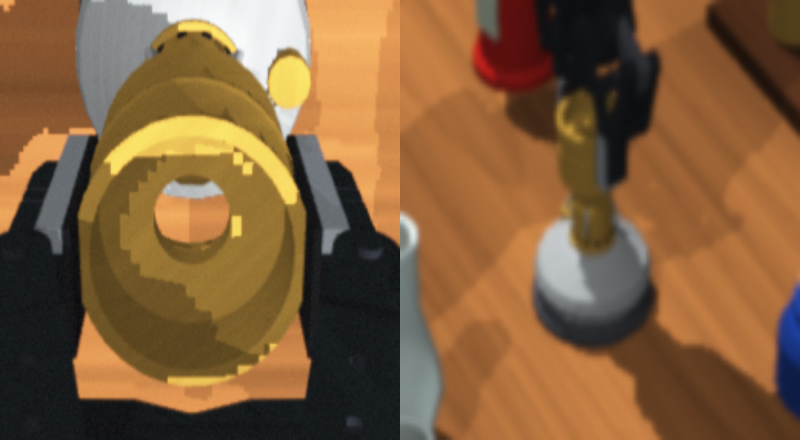

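Request:
move_arm:
  deltas:
    - [-0.001, 0.0005, 0.006, 0, 0, 0, -1]
    - [0, 0, 0.006, 0, 0, 0, -1]
    - [0, 0, 0.006, 0, 0, 0, -1]
    - [0, 0, 0, 0, 0, 0, -1]
    - [0, 0, 0, 0, 0, 0, -1]

```text
clock: 6.78
position: [0.6353, 0.1495, 0.0771]
ee_rot: [-0.0, 1.0, 0.0, 0.0]
ft_force: [0.2, 0.3, -0.4]
grip_width: 0.53
```

Request:
move_arm:
  deltas:
    - [0, 0, 0.004, 0, 0, 0, -1]
    - [0, 0, 0.004, 0, 0, 0, -1]
    - [0, 0, 0, 0, 0, 0, -1]

```text
clock: 7.15
position: [0.6352, 0.1495, 0.0687]
ee_rot: [-0.0, 1.0, -0.0, -0.0]
ft_force: [0.7, -0.0, 0.2]
grip_width: 0.528
```

Request:
move_arm:
  deltas:
    - [0, 0, 0.003, 0, 0, 0, -1]
    - [0, 0, 0.003, 0, 0, 0, -1]
    - [0, 0, 0, 0, 0, 0, -1]

```text
clock: 7.52
position: [0.6352, 0.1496, 0.0628]
ee_rot: [-0.0, 1.0, 0.0, -0.0]
ft_force: [0.9, -0.1, -2.7]
grip_width: 0.533
```

Request:
move_arm:
  deltas:
    - [0, 0, 0.003, 0, 0, 0, -1]
    - [0, 0, 0, 0, 0, 0, -1]

```text
clock: 7.78
position: [0.6348, 0.1494, 0.0592]
ee_rot: [-0.0, 1.0, -0.0, -0.001]
ft_force: [0.2, -0.7, -2.8]
grip_width: 0.531
```

Request:
move_arm:
  deltas:
    - [0, 0, 0.003, 0, 0, 0, -1]
    - [0, 0, 0, 0, 0, 0, -1]

```text
clock: 8.02
position: [0.635, 0.1495, 0.0585]
ee_rot: [-0.0, 1.0, 0.0, -0.0]
ft_force: [-8.0, -3.2, 13.7]
grip_width: 0.526
```

Request:
move_arm:
  deltas:
    - [0, 0, 0.002, 0, 0, 0, -1]
    - [0, 0, 0, 0, 0, 0, -1]

```text
clock: 8.28
position: [0.6351, 0.1495, 0.0584]
ee_rot: [-0.0, 1.0, 0.0, -0.0]
ft_force: [-16.5, -5.0, 30.0]
grip_width: 0.532
```

Request:
move_arm:
  deltas:
    - [0, 0, -0.003, 0, 0, 0, -1]
    - [0, 0, 0, 0, 0, 0, 1]
    - [0, 0, 0, 0, 0, 0, 1]
    - [0, 0, 0, 0, 0, 0, 1]
    - [0, 0, -0.03, 0, 0, 0, 1]
    - [0, 0, -0.05, 0, 0, 0, 1]
    - [0, 0, -0.04, 0, 0, 0, 1]
    - [0, 0, -0.02, 0, 0, 0, 1]
    - [0, 0, 0, 0, 0, 0, 1]
    - [0, 0, 0, 0, 0, 0, 1]

```text
clock: 9.52
position: [0.6347, 0.1495, 0.1966]
ee_rot: [-0.0, 1.0, -0.0, -0.001]
ft_force: [-0.4, 0.7, -0.5]
grip_width: 1.002
```

```bash
python3 - <<'E'
from h import *
im,d,c=grab('wrist','w5'); print(manip.get_obs()['position'])
P=pts(c,d)[0]
for z in((.08,.1),): ring(c,d,(.634,.1497),*z,.035)
r=np.hypot(P[:,0]-.634,P[:,1]-.1497); m=(r<.0235)&(r>.0207); print(np.percentile(P[m,2],[5,25,50,75,95]).round(4))
E
```

```text
[0.6345372  0.1494124  0.19630121]
n 1864 mid [0.6343 0.1501 0.0864] ext [0.0481 0.0479 0.0127] hullfit [0.6342 0.1501 0.0239] zmax 0.0927
[0.0427 0.0892 0.091  0.2905 0.2932]
```

View pics/w5.png

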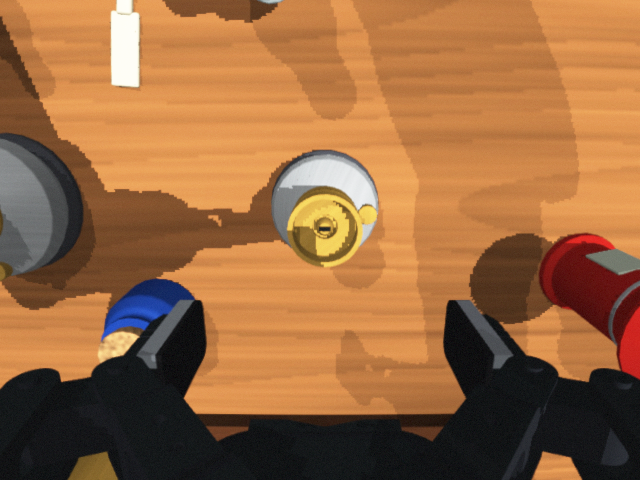

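Request:
move_arm:
  deltas:
    - [0.015, -0.035, 0.004, 0, 0, 0, 1]
    - [0.016, -0.05, 0.004, 0, 0, 0, 1]
    - [0.016, -0.05, 0.004, 0, 0, 0, 1]
    - [0.016, -0.05, 0.004, 0, 0, 0, 1]
    - [0.016, -0.05, 0.004, 0, 0, 0, 1]
    - [0.016, -0.05, 0.004, 0, 0, 0, 1]
    - [0.016, -0.05, 0.004, 0, 0, 0, 1]
    - [0.016, -0.05, 0.004, 0, 0, 0, 1]
    - [0.016, -0.05, 0.004, 0, 0, 0, 1]
    - [0.0115, -0.032, 0, 0, 0, 0, 1]

```text
clock: 10.82
position: [0.4789, -0.3198, 0.1606]
ee_rot: [0.001, 1.0, 0.0, -0.001]
ft_force: [0.4, 0.8, 0.2]
grip_width: 0.999
```

Request:
move_arm:
  deltas:
    - [0, 0, 0, 0, 0, 0, 1]
    - [0, 0, 0, 0, 0, 0, 1]
    - [0, 0, 0, 0, 0, 0, 1]

```text
clock: 11.2
position: [0.4816, -0.3161, 0.1616]
ee_rot: [-0.001, 1.0, 0.0, -0.0]
ft_force: [-0.2, 0.6, 0.3]
grip_width: 1.0
```

```bash
python3 - <<'E'
from h import *
im,d,c=grab('wrist','w6'); print(manip.get_obs()['position'])
ring(c,d,(.479,-.318),.032,.05); ring(c,d,(.491,-.225),.02,.03,.03)
E
```

```text
[ 0.48152738 -0.31629374  0.16173044]
n 1522 mid [ 0.4793 -0.3168  0.0356] ext [0.0635 0.0636 0.0072] hullfit [ 0.4795 -0.317   0.032 ] zmax 0.0392
n 1885 mid [ 0.4935 -0.2228  0.0235] ext [0.0357 0.0354 0.0068] hullfit [ 0.4935 -0.2228  0.0179] zmax 0.0269
```

View pics/w6.png

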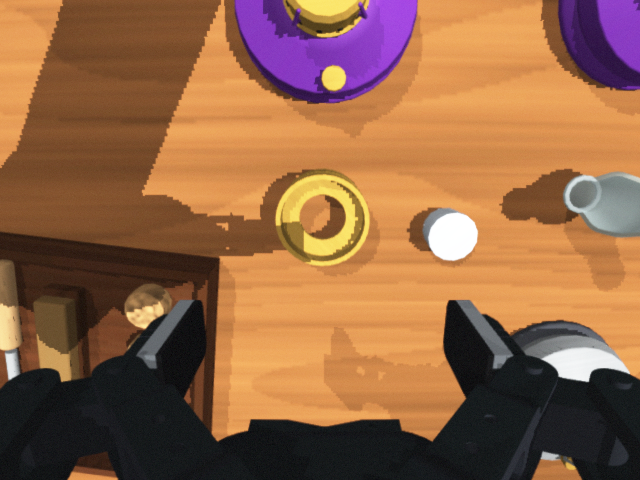

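Request:
move_arm:
  deltas:
    - [0.0015, -0.0006, 0.03, 0, 0, 0, 1]
    - [0, 0, 0.04, 0, 0, 0, 1]
    - [0, 0, 0.04, 0, 0, 0, 1]
    - [0, 0, 0.025, 0, 0, 0, 1]
    - [0, 0, 0.015, 0, 0, 0, 1]
    - [0, 0, 0.008, 0, 0, 0, 1]
    - [0, 0, 0, 0, 0, 0, 1]
    - [0, 0, 0, 0, 0, 0, -1]
    - [0, 0, 0, 0, 0, 0, -1]
    - [0, 0, 0, 0, 0, 0, -1]
  force: 80

```text
clock: 12.5
position: [0.4802, -0.3185, 0.0057]
ee_rot: [-0.0, 1.0, -0.0, 0.001]
ft_force: [-3.5, 3.6, 11.0]
grip_width: 0.718
```

Request:
move_arm:
  deltas:
    - [0, 0, 0, 0, 0, 0, -1]

```text
clock: 12.62
position: [0.4802, -0.3185, 0.0057]
ee_rot: [-0.0, 1.0, -0.0, 0.001]
ft_force: [-3.4, 2.7, 11.5]
grip_width: 0.723
```

Request:
move_arm:
  deltas:
    - [0, 0, -0.02, 0, 0, 0, -1]
    - [0, 0, -0.04, 0, 0, 0, -1]
    - [0, 0, -0.05, 0, 0, 0, -1]
    - [0, 0, -0.05, 0, 0, 0, -1]
    - [-0.04, 0.04, -0.038, 0, 0, 0, -1]
    - [-0.045, 0.04, 0, 0, 0, 0, -1]
    - [-0.045, 0.04, 0, 0, 0, 0, -1]
    - [-0.045, 0.04, 0, 0, 0, 0, -1]
    - [-0.045, 0.038, 0, 0, 0, 0, -1]
    - [0, 0, 0, 0, 0, 0, -1]

```text
clock: 13.88
position: [0.6986, -0.1173, 0.1987]
ee_rot: [-0.004, 1.0, 0.001, 0.0]
ft_force: [-0.1, -0.2, -1.1]
grip_width: 0.715
```

Request:
move_arm:
  deltas:
    - [0, 0, 0, 0, 0, 0, -1]
    - [0, 0, 0, 0, 0, 0, -1]
    - [0, 0, 0, 0, 0, 0, -1]

```text
clock: 14.25
position: [0.6956, -0.1245, 0.1996]
ee_rot: [0.001, 1.0, -0.0, 0.0]
ft_force: [-0.1, 0.7, -1.0]
grip_width: 0.718
```

```bash
python3 - <<'E'
from h import *
o=manip.get_obs(); p=np.array(o['position']); im,d,c=grab('wrist','w7'); print(p)
for z in((.07,.084),(.084,.095)): ring(c,d,(.633,-.119),*z,.04)
P,u,v=pts(c,d)
m=(np.hypot(P[:,0]-p[0],P[:,1]-p[1])<.05)&(P[:,2]>p[2]-.02)&(P[:,2]<p[2]+.035)
hsv=cv2.cvtColor(im,cv2.COLOR_RGB2HSV)[v,u]; m&=(hsv[:,1]>90)&(hsv[:,0]>15)&(hsv[:,0]<40)
Q=P[m]-p; print(len(Q),np.percentile(Q,[0,1,50,99,100],axis=0).round(4))
E
```

```text
[ 0.69555879 -0.12446684  0.19964013]
n 3599 mid [ 0.633  -0.1185  0.077 ] ext [0.0452 0.0456 0.0138] hullfit [ 0.6334 -0.1182  0.0232] zmax 0.0839
n 651 mid [ 0.6336 -0.1187  0.0883] ext [0.0175 0.0172 0.0085] hullfit [ 0.6335 -0.1185  0.0087] zmax 0.0925
26156 [[-0.0329 -0.0307 -0.0061]
 [-0.0321 -0.0293 -0.0025]
 [ 0.0007  0.0005  0.0192]
 [ 0.0283  0.03    0.0316]
 [ 0.0299  0.0435  0.0335]]
```

View pics/w7.png

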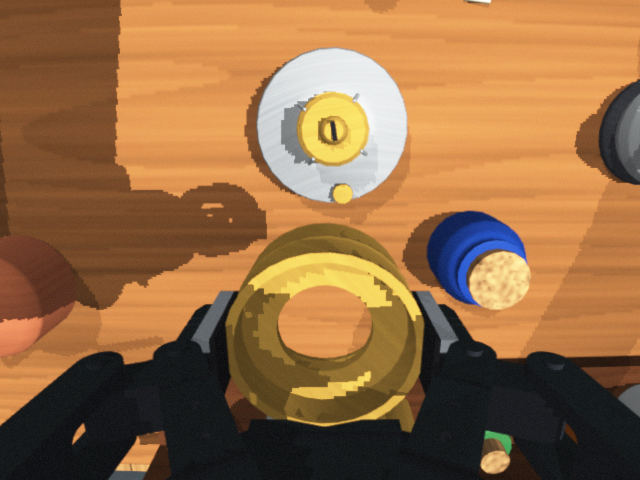

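Request:
move_arm:
  deltas:
    - [0.02, 0.003, 0.015, 0, 0, 0, -1]
    - [0.025, 0.003, 0.035, 0, 0, 0, -1]
    - [0.016, 0, 0.03, 0, 0, 0, -1]
    - [0, 0, 0.01, 0, 0, 0, -1]
    - [0, 0, 0, 0, 0, 0, -1]
    - [0, 0, 0, 0, 0, 0, -1]
    - [0, 0, 0, 0, 0, 0, -1]
    - [0, 0, 0, 0, 0, 0, -1]

```text
clock: 15.3
position: [0.6355, -0.1174, 0.1094]
ee_rot: [-0.0, 1.0, 0.0, 0.0]
ft_force: [-0.1, -1.1, -1.5]
grip_width: 0.717
```

Request:
move_arm:
  deltas:
    - [0.001, -0.0013, 0.005, 0, 0, 0, -1]
    - [0, 0, 0.005, 0, 0, 0, -1]
    - [0, 0, 0.006, 0, 0, 0, -1]
    - [0, 0, 0.006, 0, 0, 0, -1]
    - [0, 0, 0, 0, 0, 0, -1]
    - [0, 0, 0, 0, 0, 0, -1]

```text
clock: 16.05
position: [0.6342, -0.1186, 0.087]
ee_rot: [-0.0, 1.0, 0.0, 0.0]
ft_force: [-0.2, 0.1, -1.5]
grip_width: 0.72
```

Request:
move_arm:
  deltas:
    - [0, 0, 0.004, 0, 0, 0, -1]
    - [0, 0, 0.004, 0, 0, 0, -1]
    - [0, 0, 0, 0, 0, 0, -1]

```text
clock: 16.42
position: [0.6338, -0.1186, 0.0784]
ee_rot: [-0.0, 1.0, 0.0, -0.0]
ft_force: [0.2, -0.7, -1.4]
grip_width: 0.716
```

Request:
move_arm:
  deltas:
    - [0, 0, 0.003, 0, 0, 0, -1]
    - [0, 0, 0.003, 0, 0, 0, -1]
    - [0, 0, 0, 0, 0, 0, -1]

```text
clock: 16.8
position: [0.6345, -0.1189, 0.0734]
ee_rot: [-0.0, 1.0, -0.0, 0.001]
ft_force: [-0.4, -0.1, 4.6]
grip_width: 0.714
```

Request:
move_arm:
  deltas:
    - [0, 0, 0.003, 0, 0, 0, -1]
    - [0, 0, 0, 0, 0, 0, -1]

```text
clock: 17.05
position: [0.6337, -0.1186, 0.0691]
ee_rot: [-0.0, 1.0, 0.0, -0.0]
ft_force: [0.8, -0.8, -4.0]
grip_width: 0.718
```

Request:
move_arm:
  deltas:
    - [0, 0, 0.003, 0, 0, 0, -1]
    - [0, 0, 0, 0, 0, 0, -1]

```text
clock: 17.3
position: [0.6336, -0.1184, 0.0662]
ee_rot: [-0.0, 1.0, 0.0, -0.001]
ft_force: [-1.2, -0.5, -2.6]
grip_width: 0.719
```

Request:
move_arm:
  deltas:
    - [0, 0, 0.003, 0, 0, 0, -1]
    - [0, 0, 0, 0, 0, 0, -1]

```text
clock: 17.55
position: [0.6339, -0.1185, 0.0657]
ee_rot: [-0.0, 1.0, 0.0, -0.0]
ft_force: [-9.8, 2.7, 16.8]
grip_width: 0.717
```

Request:
move_arm:
  deltas:
    - [0, 0, 0.002, 0, 0, 0, -1]
    - [0, 0, 0, 0, 0, 0, -1]

```text
clock: 17.8
position: [0.634, -0.1185, 0.0656]
ee_rot: [-0.0, 1.0, 0.001, 0.0]
ft_force: [-18.3, 3.4, 33.5]
grip_width: 0.717
```

Request:
move_arm:
  deltas:
    - [0, 0, -0.004, 0, 0, 0, -1]
    - [0, 0, 0, 0, 0, 0, 1]
    - [0, 0, 0, 0, 0, 0, 1]
    - [0, 0, 0, 0, 0, 0, 1]
    - [0, 0, -0.03, 0, 0, 0, 1]
    - [0, 0, -0.05, 0, 0, 0, 1]
    - [0, 0, -0.04, 0, 0, 0, 1]
    - [0, 0, -0.02, 0, 0, 0, 1]
    - [0, 0, 0, 0, 0, 0, 1]
    - [0, 0, 0, 0, 0, 0, 1]

```text
clock: 19.05
position: [0.6336, -0.1185, 0.2045]
ee_rot: [-0.0, 1.0, 0.0, -0.001]
ft_force: [0.2, 0.5, -0.3]
grip_width: 0.999
```

```bash
python3 - <<'E'
from h import *
im,d,c=grab('wrist','w8'); print(manip.get_obs()['position'])
P=pts(c,d)[0]
ring(c,d,(.6335,-.1184),.08,.11,.045)
r=np.hypot(P[:,0]-.6335,P[:,1]+.1184); m=(r<.031)&(r>.029)&(P[:,2]<.12); print(np.percentile(P[m,2],[25,50,75,95]).round(4))
E
```

```text
[ 0.63346064 -0.11847615  0.20432275]
n 7515 mid [ 0.633  -0.1182  0.0894] ext [0.0638 0.0633 0.0188] hullfit [ 0.6331 -0.1182  0.0319] zmax 0.0988
[0.0959 0.0964 0.0969 0.0975]
```

View pics/w8.png

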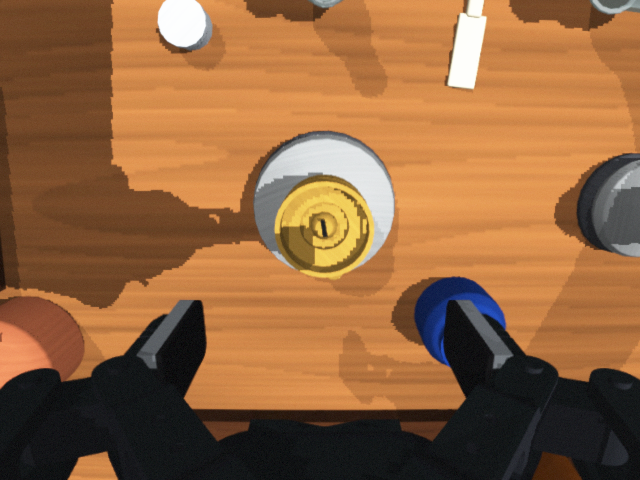

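Request:
move_arm:
  deltas:
    - [0.03, 0, -0.01, 0, 0, 0, 1]
    - [0.04, 0, 0, 0, 0, 0, 1]
    - [0.04, 0, 0, 0, 0, 0, 1]
    - [0.04, 0, 0, 0, 0, 0, 1]
    - [0.018, 0, 0, 0, 0, 0, 1]
    - [0, 0, 0, 0, 0, 0, 1]
    - [0, 0, 0, 0, 0, 0, 1]
    - [0, 0, 0, 0, 0, 0, 1]

```text
clock: 20.1
position: [0.4666, -0.1187, 0.2155]
ee_rot: [-0.0, 1.0, -0.0, -0.0]
ft_force: [1.5, 0.9, 0.7]
grip_width: 1.001
```

```bash
python3 - <<'E'
from h import *
im,d,c=grab('wrist','w9'); print(manip.get_obs()['position'])
ring(c,d,(.464,-.1175),.105,.12,.03); ring(c,d,(.464,-.1175),.08,.12,.03)
E
```

```text
[ 0.46651692 -0.11871542  0.21553982]
n 808 mid [ 0.4654 -0.1175  0.1099] ext [0.0269 0.0259 0.0097] hullfit [ 0.4655 -0.1174  0.0132] zmax 0.1147
n 1377 mid [ 0.4654 -0.1175  0.0974] ext [0.0269 0.0259 0.0347] hullfit [ 0.4655 -0.1174  0.0132] zmax 0.1147
```

View pics/w9.png

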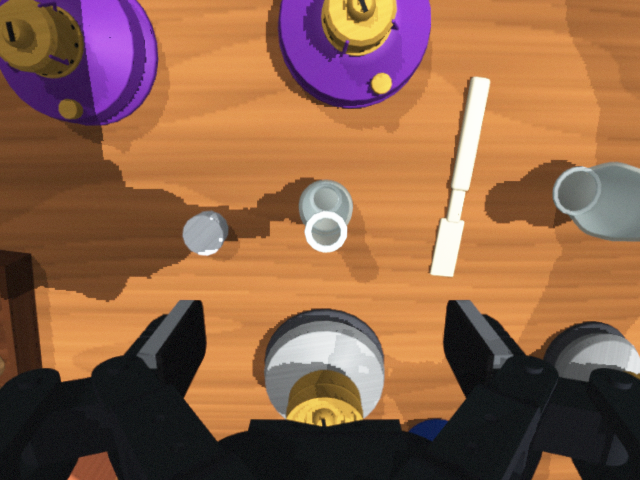

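Request:
move_arm:
  deltas:
    - [0.0005, 0.0012, 0.03, 0, 0, 0, 1]
    - [0, 0, 0.04, 0, 0, 0, 1]
    - [0, 0, 0.035, 0, 0, 0, 1]
    - [0, 0, 0.022, 0, 0, 0, 1]
    - [0, 0, 0.0135, 0, 0, 0, 1]
    - [0, 0, 0, 0, 0, 0, 1]
    - [0, 0, 0, 0, 0, 0, 1]
  force: 30

```text
clock: 21.02
position: [0.4662, -0.1176, 0.0762]
ee_rot: [-0.0, 1.0, -0.0, 0.001]
ft_force: [0.5, -0.3, 0.6]
grip_width: 1.002
```

Request:
move_arm:
  deltas:
    - [0, 0, 0, 0, 0, 0, 0.2]
    - [0, 0, 0, 0, 0, 0, -0.1]
    - [0, 0, 0, 0, 0, 0, -0.25]
    - [0, 0, 0, 0, 0, 0, -0.35]
    - [0, 0, 0, 0, 0, 0, -0.5]
    - [0, 0, 0, 0, 0, 0, -1]
    - [0, 0, 0, 0, 0, 0, -1]

```text
clock: 21.9
position: [0.4657, -0.1177, 0.0755]
ee_rot: [-0.0, 1.0, -0.0, 0.0]
ft_force: [-0.1, -0.6, 2.6]
grip_width: 0.296
```

Request:
move_arm:
  deltas:
    - [0, 0, -0.01, 0, 0, 0, -1]
    - [0, 0, -0.02, 0, 0, 0, -1]
    - [0, 0, -0.035, 0, 0, 0, -1]
    - [0, 0, -0.04, 0, 0, 0, -1]
    - [0, 0, -0.025, 0, 0, 0, -1]
    - [0, 0, -0.01, 0, 0, 0, -1]
    - [0, 0, 0, 0, 0, 0, -1]

```text
clock: 22.78
position: [0.4656, -0.1175, 0.2154]
ee_rot: [-0.0, 1.0, 0.0, 0.0]
ft_force: [0.7, -0.4, -1.3]
grip_width: 0.301
```

```bash
python3 - <<'E'
from h import *
grab('wrist','w10'); print(manip.get_obs()['position'])
E
```

```text
[ 0.46519193 -0.11740392  0.21465075]
```

View pics/w10.png

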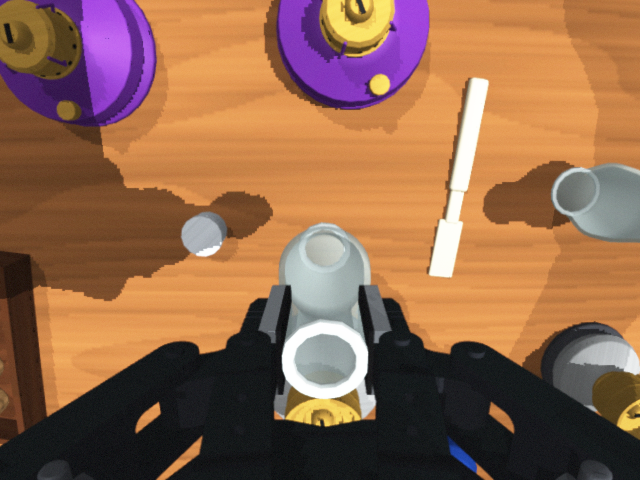

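Held upright between the pads (rim at ~(325,358)), foot clear. Carry over.

Request:
move_arm:
  deltas:
    - [-0.012, 0.0187, 0, 0, 0, 0, -1]
    - [-0.022, 0.0348, 0, 0, 0, 0, -1]
    - [-0.027, 0.0428, 0, 0, 0, 0, -1]
    - [-0.027, 0.0428, 0, 0, 0, 0, -1]
    - [-0.027, 0.0428, 0, 0, 0, 0, -1]
    - [-0.025, 0.0402, 0, 0, 0, 0, -1]
    - [-0.0185, 0.0295, 0, 0, 0, 0, -1]
    - [-0.01, 0.0161, 0, 0, 0, 0, -1]
    - [0, 0, 0, 0, 0, 0, -1]
    - [0, 0, 0, 0, 0, 0, -1]

```text
clock: 24.08
position: [0.6335, 0.1498, 0.2146]
ee_rot: [-0.0, 1.0, -0.0, -0.001]
ft_force: [-0.8, 0.1, -0.6]
grip_width: 0.296
```

Request:
move_arm:
  deltas:
    - [0, 0, 0, 0, 0, 0, -1]
    - [0, 0, 0, 0, 0, 0, -1]

```text
clock: 24.32
position: [0.6338, 0.1496, 0.2156]
ee_rot: [0.0, 1.0, 0.0, 0.0]
ft_force: [-0.2, -0.2, -1.0]
grip_width: 0.299
```

```bash
python3 - <<'E'
from h import *
o=manip.get_obs(); p=np.array(o['position']); print(p,o['ee_rot'].round(4))
im,d,c=grab('wrist','w11'); P,u,v=pts(c,d)
hsv=cv2.cvtColor(im,cv2.COLOR_RGB2HSV)[v,u]
Q=P-p; m=(np.hypot(Q[:,0],Q[:,1])<.03)&(Q[:,2]>.0)&(Q[:,2]<.05)
for a,b in((.03,.045),(-.08,-.06),(-.05,-.03),(-.01,.01)):
    m=(np.hypot(Q[:,0],Q[:,1])<.035)&(Q[:,2]>a)&(Q[:,2]<b)&(hsv[:,2]>90)
    if m.sum()>5: print(a,b,m.sum(),np.percentile(Q[m],[1,99],axis=0).round(4).tolist())
im,d,c=grab('side','s11')
cv2.imwrite('pics/z11.png',cv2.resize(cv2.cvtColor(im,cv2.COLOR_RGB2BGR)[40:240,220:440],(660,600)))
E
```

```text
[0.63381421 0.14963224 0.21564216] [2.e-04 1.e+00 1.e-04 1.e-04]
0.03 0.045 4573 [[-0.013, -0.0186, 0.0302], [0.0126, 0.0182, 0.0413]]
-0.08 -0.06 102 [[-0.0148, -0.0086, -0.0751], [-0.0113, 0.0091, -0.0674]]
-0.05 -0.03 685 [[-0.0217, -0.0205, -0.0394], [-0.0037, 0.0213, -0.0301]]
-0.01 0.01 2176 [[-0.0149, -0.018, -0.0098], [0.0106, 0.0186, 0.0098]]
```

View pics/z11.png

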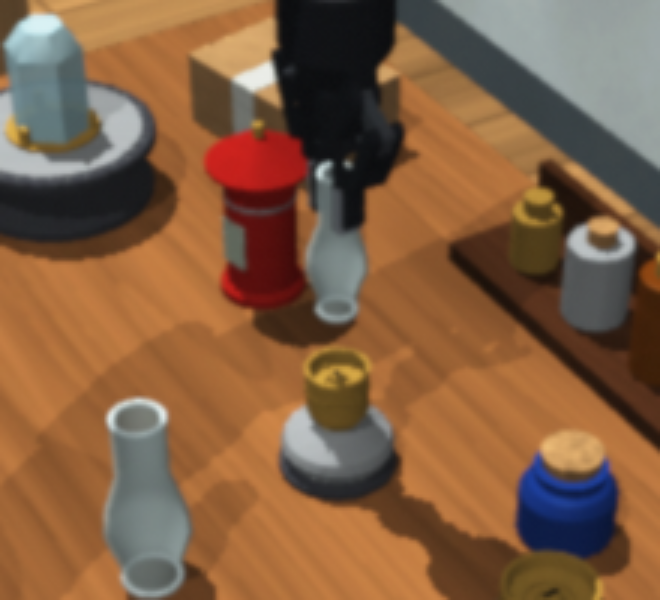

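View pics/w11.png

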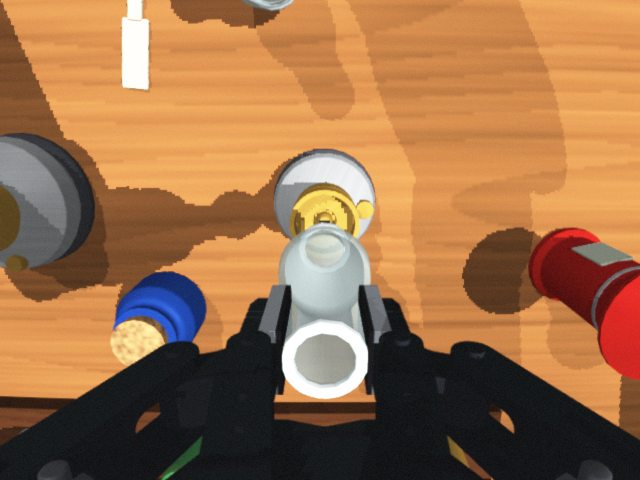

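Request:
move_arm:
  deltas:
    - [-0.0005, 0.0004, 0.008, 0, 0, 0, -1]
    - [0, 0, 0.015, 0, 0, 0, -1]
    - [0, 0, 0.015, 0, 0, 0, -1]
    - [0, 0, 0.01, 0, 0, 0, -1]
    - [0, 0, 0.006, 0, 0, 0, -1]
    - [0, 0, 0.003, 0, 0, 0, -1]
    - [0, 0, 0, 0, 0, 0, -1]
    - [0, 0, 0, 0, 0, 0, -1]

```text
clock: 25.42
position: [0.6347, 0.1507, 0.1589]
ee_rot: [-0.0, 1.0, 0.0, 0.0]
ft_force: [-0.3, -0.2, -0.8]
grip_width: 0.298
```

Request:
move_arm:
  deltas:
    - [0, 0, 0.002, 0, 0, 0, -1]
    - [0, 0, 0.001, 0, 0, 0, -1]
    - [0, 0, 0, 0, 0, 0, -1]

```text
clock: 25.8
position: [0.6343, 0.1506, 0.1553]
ee_rot: [-0.0, 1.0, 0.0, -0.0]
ft_force: [-0.3, 1.0, -0.9]
grip_width: 0.302
```

Request:
move_arm:
  deltas:
    - [0, 0, 0.001, 0, 0, 0, -1]
    - [0, 0, 0.0005, 0, 0, 0, -1]
    - [0, 0, 0, 0, 0, 0, -1]

```text
clock: 26.18
position: [0.6344, 0.1507, 0.1539]
ee_rot: [-0.0, 1.0, 0.0, -0.0]
ft_force: [-0.4, 0.2, 0.0]
grip_width: 0.3
```

Request:
move_arm:
  deltas:
    - [0, 0, 0.0008, 0, 0, 0, -1]
    - [0, 0, 0, 0, 0, 0, -1]

```text
clock: 26.42
position: [0.6347, 0.1507, 0.1536]
ee_rot: [-0.0, 1.0, 0.0, 0.0]
ft_force: [-1.0, 0.4, 3.0]
grip_width: 0.299
```

Request:
move_arm:
  deltas:
    - [0, 0, 0, 0, 0, 0, -0.3]
    - [0, 0, 0, 0, 0, 0, -0.2]
    - [0, 0, 0, 0, 0, 0, 0]
    - [0, 0, 0, 0, 0, 0, 0.3]
    - [0, 0, 0, 0, 0, 0, 0.6]
    - [0, 0, 0, 0, 0, 0, 1]
    - [0, 0, 0, 0, 0, 0, 1]

```text
clock: 27.3
position: [0.6344, 0.1506, 0.1531]
ee_rot: [-0.0, 1.0, 0.0, -0.0]
ft_force: [-0.7, -0.1, -0.5]
grip_width: 1.004
```

```bash
python3 - <<'E'
from h import *
print(manip.get_obs()['grip_width'])
im,d,c=grab('side','s12')
cv2.imwrite('pics/z12.png',cv2.resize(cv2.cvtColor(im,cv2.COLOR_RGB2BGR)[40:240,220:440],(660,600)))
E
```

```text
1.0042830539038414
```

View pics/z12.png

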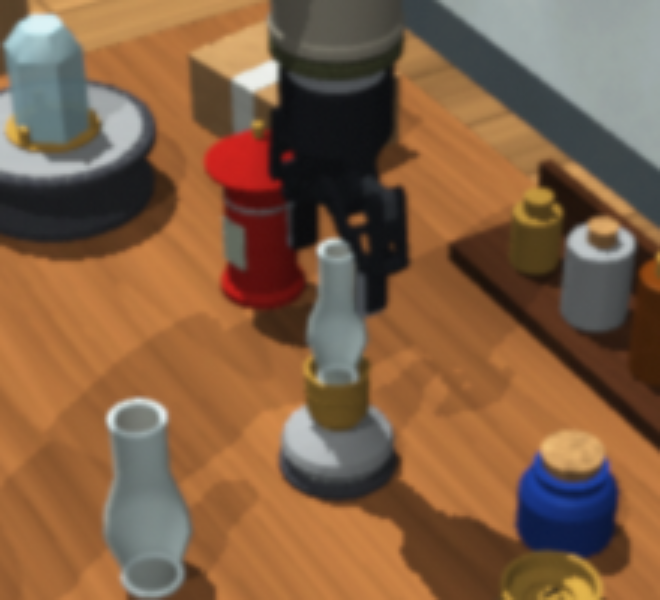

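Request:
move_arm:
  deltas:
    - [0, 0, -0.02, 0, 0, 0, 1]
    - [0, 0, -0.04, 0, 0, 0, 1]
    - [0, 0, -0.04, 0, 0, 0, 1]
    - [0.03, -0.008, 0, 0, 0, 0, 1]
    - [0.045, -0.01, 0, 0, 0, 0, 1]
    - [0.045, -0.01, 0, 0, 0, 0, 1]
    - [0.04, -0.01, 0, 0, 0, 0, 1]
    - [0.017, -0.0035, 0, 0, 0, 0, 1]
    - [0, 0, 0, 0, 0, 0, 1]
    - [0, 0, 0, 0, 0, 0, 1]

```text
clock: 28.6
position: [0.4582, 0.1092, 0.254]
ee_rot: [-0.0, 1.0, 0.0, 0.001]
ft_force: [0.7, -0.5, -0.7]
grip_width: 0.997
```

Request:
move_arm:
  deltas:
    - [0, 0, 0, 0, 0, 0, 1]
    - [0, 0, 0, 0, 0, 0, 1]

```text
clock: 28.85
position: [0.4578, 0.1091, 0.2529]
ee_rot: [-0.0, 1.0, -0.0, -0.0]
ft_force: [-0.3, -0.2, -0.8]
grip_width: 1.002
```

```bash
python3 - <<'E'
from h import *
im,d,c=grab('wrist','w13'); print(manip.get_obs()['position'])
ring(c,d,(.457,.1095),.138,.16,.035); ring(c,d,(.457,.1095),.1,.16,.035)
E
```

```text
[0.45768286 0.10904685 0.25289185]
n 1185 mid [0.4578 0.1093 0.1427] ext [0.039  0.0387 0.0094] hullfit [0.4578 0.1093 0.0193] zmax 0.1474
n 2430 mid [0.4578 0.1093 0.1237] ext [0.039  0.0387 0.0474] hullfit [0.4578 0.1093 0.0193] zmax 0.1474
```

View pics/w13.png

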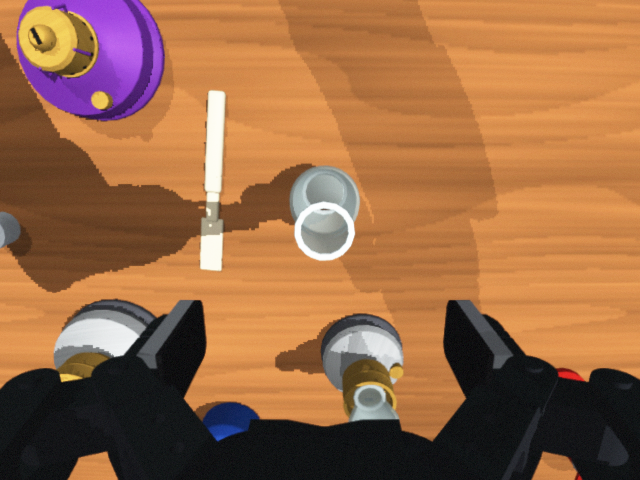

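Request:
move_arm:
  deltas:
    - [0, 0.0003, 0.03, 0, 0, 0, 1]
    - [0, 0, 0.045, 0, 0, 0, 1]
    - [0, 0, 0.04, 0, 0, 0, 1]
    - [0, 0, 0.024, 0, 0, 0, 1]
    - [0, 0, 0.014, 0, 0, 0, 1]
    - [0, 0, 0, 0, 0, 0, 1]
    - [0, 0, 0, 0, 0, 0, 1]
  force: 35

```text
clock: 29.78
position: [0.4581, 0.1096, 0.1011]
ee_rot: [-0.0, 1.0, 0.0, 0.001]
ft_force: [0.6, -0.2, 0.0]
grip_width: 1.004
```

Request:
move_arm:
  deltas:
    - [0, 0, 0, 0, 0, 0, 0.4]
    - [0, 0, 0, 0, 0, 0, 0.1]
    - [0, 0, 0, 0, 0, 0, 0]
    - [0, 0, 0, 0, 0, 0, -0.1]
    - [0, 0, 0, 0, 0, 0, -0.2]
    - [0, 0, 0, 0, 0, 0, -1]
    - [0, 0, 0, 0, 0, 0, -1]

```text
clock: 30.65
position: [0.4576, 0.1093, 0.1003]
ee_rot: [-0.0, 1.0, 0.0, 0.0]
ft_force: [-0.7, -1.7, 5.5]
grip_width: 0.428
```

Request:
move_arm:
  deltas:
    - [0, 0, -0.01, 0, 0, 0, -1]
    - [0, 0, -0.02, 0, 0, 0, -1]
    - [0, 0, -0.035, 0, 0, 0, -1]
    - [0, 0, -0.04, 0, 0, 0, -1]
    - [0, 0, -0.025, 0, 0, 0, -1]
    - [0, 0, -0.01, 0, 0, 0, -1]
    - [0, 0, 0, 0, 0, 0, -1]

```text
clock: 31.52
position: [0.4574, 0.1094, 0.24]
ee_rot: [-0.0, 1.0, 0.0, 0.0]
ft_force: [0.3, -0.6, -1.2]
grip_width: 0.431
```

Request:
move_arm:
  deltas:
    - [-0.0123, -0.0159, 0, 0, 0, 0, -1]
    - [-0.0228, -0.0296, 0, 0, 0, 0, -1]
    - [-0.0281, -0.0364, 0, 0, 0, 0, -1]
    - [-0.0281, -0.0364, 0, 0, 0, 0, -1]
    - [-0.0281, -0.0364, 0, 0, 0, 0, -1]
    - [-0.0263, -0.0341, 0, 0, 0, 0, -1]
    - [-0.0193, -0.025, 0, 0, 0, 0, -1]
    - [-0.0105, -0.0137, 0, 0, 0, 0, -1]
    - [0, 0, 0, 0, 0, 0, -1]
    - [0, 0, 0, 0, 0, 0, -1]

```text
clock: 32.78
position: [0.6327, -0.1167, 0.2397]
ee_rot: [-0.001, 1.0, 0.0, -0.0]
ft_force: [0.5, -0.4, -1.9]
grip_width: 0.433
```

Request:
move_arm:
  deltas:
    - [0, 0, 0, 0, 0, 0, -1]
    - [0, 0, 0, 0, 0, 0, -1]

```text
clock: 33.02
position: [0.633, -0.1173, 0.2403]
ee_rot: [-0.001, 1.0, 0.0, 0.0]
ft_force: [0.1, 0.0, -1.5]
grip_width: 0.433
```

```bash
python3 - <<'E'
from h import *
o=manip.get_obs(); p=np.array(o['position']); print(p)
im,d,c=grab('wrist','w14'); P,u,v=pts(c,d)
hsv=cv2.cvtColor(im,cv2.COLOR_RGB2HSV)[v,u]
Q=P-p
for a,b in((.04,.052),(-.105,-.085),(-.07,-.04)):
    m=(np.hypot(Q[:,0],Q[:,1])<.04)&(Q[:,2]>a)&(Q[:,2]<b)&(hsv[:,2]>90)
    if m.sum()>5: print(a,b,m.sum(),np.percentile(Q[m],[1,99],axis=0).round(4).tolist())
im2,d,c=grab('side','s14')
a=cv2.resize(cv2.cvtColor(im2,cv2.COLOR_RGB2BGR)[60:300,300:500],(400,480)); b=cv2.resize(cv2.cvtColor(im,cv2.COLOR_RGB2BGR),(400,300)); b=cv2.copyMakeBorder(b,0,180,0,0,0)
cv2.imwrite('pics/z14.png',np.hstack([a,b]))
E
```

```text
[ 0.63295187 -0.11729689  0.24034174]
0.04 0.052 5636 [[-0.0185, -0.0185, 0.0401], [0.0165, 0.0201, 0.0464]]
-0.07 -0.04 1200 [[-0.03, -0.0284, -0.0561], [-0.0064, 0.0289, -0.0401]]
```

View pics/z14.png

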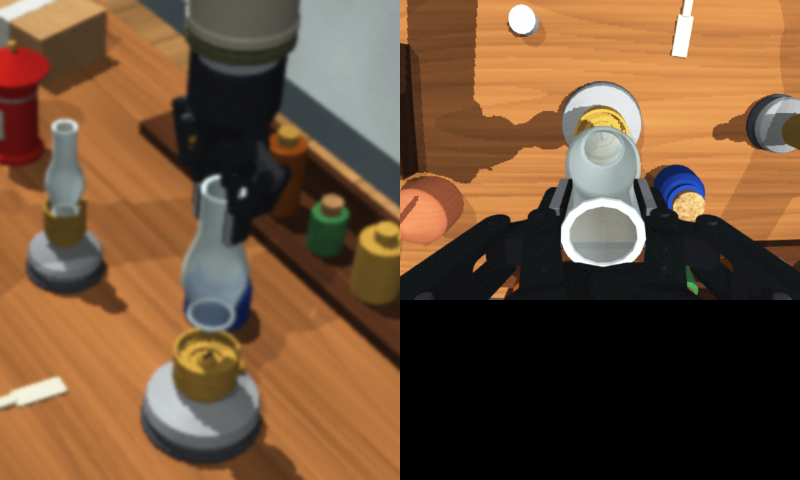

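Request:
move_arm:
  deltas:
    - [-0.0005, -0.001, 0.008, 0, 0, 0, -1]
    - [0, 0, 0.014, 0, 0, 0, -1]
    - [0, 0, 0.014, 0, 0, 0, -1]
    - [0, 0, 0.009, 0, 0, 0, -1]
    - [0, 0, 0.005, 0, 0, 0, -1]
    - [0, 0, 0.002, 0, 0, 0, -1]
    - [0, 0, 0, 0, 0, 0, -1]
    - [0, 0, 0, 0, 0, 0, -1]

```text
clock: 34.12
position: [0.6338, -0.1191, 0.1885]
ee_rot: [-0.0, 1.0, 0.0, 0.0]
ft_force: [1.0, -0.5, -1.2]
grip_width: 0.428
```

Request:
move_arm:
  deltas:
    - [0, 0, 0.0015, 0, 0, 0, -1]
    - [0, 0, 0.001, 0, 0, 0, -1]
    - [0, 0, 0, 0, 0, 0, -1]

```text
clock: 34.5
position: [0.6335, -0.119, 0.1855]
ee_rot: [-0.0, 1.0, 0.0, -0.0]
ft_force: [-0.4, 0.4, -1.5]
grip_width: 0.433
```

Request:
move_arm:
  deltas:
    - [0, 0, 0.001, 0, 0, 0, -1]
    - [0, 0, 0.0005, 0, 0, 0, -1]
    - [0, 0, 0, 0, 0, 0, -1]

```text
clock: 34.88
position: [0.6337, -0.1191, 0.1844]
ee_rot: [-0.0, 1.0, 0.0, 0.0]
ft_force: [-0.5, 0.4, 2.4]
grip_width: 0.433
```

Request:
move_arm:
  deltas:
    - [0, 0, 0.0008, 0, 0, 0, -1]
    - [0, 0, 0, 0, 0, 0, -1]

```text
clock: 35.12
position: [0.6339, -0.1191, 0.1843]
ee_rot: [-0.0, 1.0, 0.0, 0.001]
ft_force: [-2.1, 0.8, 7.0]
grip_width: 0.428
```

Seated at the predicted height. Release and retreat.

Request:
move_arm:
  deltas:
    - [0, 0, -0.0005, 0, 0, 0, -0.05]
    - [0, 0, 0, 0, 0, 0, 0.1]
    - [0, 0, 0, 0, 0, 0, 0.3]
    - [0, 0, 0, 0, 0, 0, 0.6]
    - [0, 0, 0, 0, 0, 0, 1]
    - [0, 0, 0, 0, 0, 0, 1]
    - [0, 0, 0, 0, 0, 0, 1]

```text
clock: 36.0
position: [0.6336, -0.119, 0.1838]
ee_rot: [-0.0, 1.0, 0.0, 0.0]
ft_force: [0.2, -1.1, 0.0]
grip_width: 1.0
```

Request:
move_arm:
  deltas:
    - [0, 0, -0.02, 0, 0, 0, 1]
    - [0, 0, -0.04, 0, 0, 0, 1]
    - [0, 0, -0.04, 0, 0, 0, 1]
    - [0.03, 0, 0, 0, 0, 0, 1]
    - [0.05, 0, 0, 0, 0, 0, 1]
    - [0.05, 0, 0, 0, 0, 0, 1]
    - [0.04, 0, 0, 0, 0, 0, 1]
    - [0, 0, 0, 0, 0, 0, 1]
    - [0, 0, 0, 0, 0, 0, 1]

```text
clock: 37.12
position: [0.4642, -0.1192, 0.285]
ee_rot: [-0.0, 1.0, 0.0, 0.001]
ft_force: [-0.2, 0.7, -0.5]
grip_width: 0.998
```

```bash
python3 - <<'E'
from h import *
print(manip.get_obs()['position'])
for n in('top','side'):
    im,d,c=grab(n,n+'9'); P=pts(c,d)[0]
    for nm,g in(('L',(.632,-.119)),('S',(.632,.149))):
        for a,b in((.05,.09) if nm=='S' else (.06,.096),(.11,.13),(.15,.18),(.18,.24)):
            Q=P[(np.hypot(P[:,0]-g[0],P[:,1]-g[1])<.045)&(P[:,2]>a)&(P[:,2]<b)]
            if len(Q)>5: print(n,nm,a,((Q.min(0)+Q.max(0))/2).round(4),np.ptp(Q,axis=0).round(3),'max',Q[:,2].max().round(4))
E
```

```text
[ 0.46422444 -0.11916137  0.28498342]
top L 0.06 [ 0.6241 -0.1123  0.0781] [0.047 0.053 0.036] max 0.0959
top L 0.11 [ 0.6324 -0.11    0.124 ] [0.058 0.045 0.012] max 0.13
top L 0.15 [ 0.6319 -0.1131  0.1649] [0.052 0.044 0.029] max 0.1795
top L 0.18 [ 0.6332 -0.1151  0.2061] [0.039 0.032 0.051] max 0.2318
top S 0.05 [0.6257 0.1503 0.0713] [0.033 0.047 0.037] max 0.0899
top S 0.11 [0.6322 0.15   0.1205] [0.039 0.04  0.019] max 0.1299
top S 0.15 [0.6327 0.1506 0.1647] [0.025 0.024 0.029] max 0.1791
top S 0.18 [0.6342 0.1512 0.1865] [0.027 0.026 0.013] max 0.193
side L 0.06 [ 0.6293 -0.1201  0.078 ] [0.063 0.063 0.036] max 0.096
side L 0.11 [ 0.6257 -0.1282  0.12  ] [0.048 0.045 0.02 ] max 0.13
side L 0.15 [ 0.6282 -0.1259  0.165 ] [0.052 0.046 0.03 ] max 0.18
side L 0.18 [ 0.6315 -0.1208  0.2063] [0.04  0.043 0.052] max 0.2325
side S 0.05 [0.6217 0.1486 0.0721] [0.03  0.046 0.036] max 0.0898
side S 0.11 [0.6251 0.132  0.1181] [0.018 0.011 0.016] max 0.1261
```

View pics/side9.png

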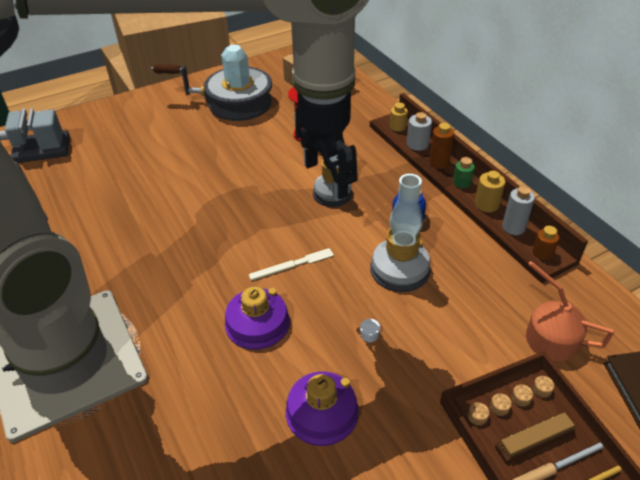

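View pics/top9.png

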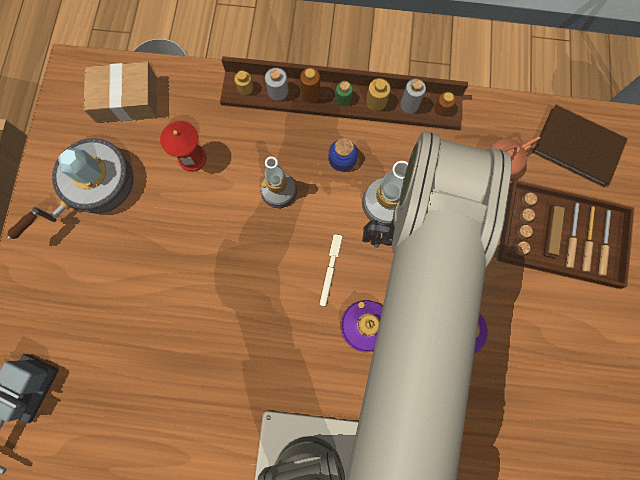

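```bash
python3 - <<'E'
from h import *
print(manip.hand_in(), manip.get_obs()['clock'])
E
```

```text
the job is handed in; nothing more can be done
the job is handed in; nothing more can be done
```

Both lamps are dressed: each collar is pressed home on its burner, each matching chimney stands upright in its collar, and the gripper is open and clear. I handed the job in shortly after 37 s on the clock.

- **Collars:** both stopped firmly at the predicted home height, about 30 N on the small one and 34 N on the large. Afterwards the wrist camera put the rims at about 91 mm (90 expected) and 96 mm (96 expected). The 10 N peak while passing the prongs did not show clearly in my force readings, which were taken between steps. I relied on the firm stop and the rim heights instead.
- **Chimneys:** both touched down at the predicted height. The depth images read their tops at 193 mm (190 expected) and 232 mm (229 expected). Those cameras were reading objects 2 to 4 mm high throughout.
- **Bystanders:** the arm came near only the little tin, and I planned every move to clear all four. In the last pictures the red tin chimney, jar, spatula and little tin look unmoved. I did not re-measure their positions.
- **Last views:** no final check failed. The arm hid part of the small lamp in the last side view and part of the large lamp in the last top view, so each lamp was fully visible in only one of the two.

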